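# Wedge the rocking dial stand steady

### The arm

A 7-joint arm with a two-finger parallel gripper is mounted at the origin on the work surface. World frame = base frame: x ahead of the robot, y to its left, z up, the work surface at z = 0. Lengths are in m, angles in rad, forces in N, time in s.
With the tool pointing down it reaches from about 0.425 to 0.975 m from the base axis. Payload 16.7 kg.
Tool frame: the origin (TCP) lies on the centre line of the jaws, within the pads' length; the fingertips stand robot.tcp_to_tips ahead of it and the grasp point (between the pads) lies 6 mm ahead of it (robot.tcp_to_tips is the distance from the TCP to the fingertips, in m); z points along the fingers, y is the line along which they close (so a half turn about z gives the same grasp; the last joint's range is limited). The gripper opens to 85 mm and grips with 20 to 120 N. Pads are 22 mm wide; open, the fingers measure 114 mm over their backs; the gripper's body (76 mm by 85 mm) begins 54 mm behind the grasp point. The pads swing forward as they close: fully open they stand 13 mm farther back than shut.
Start: joints at [-0.149, 0.426, 0.074, 1.606, -0.034, 1.111, -0.067], TCP at [0.675, -0, 0.226] pointing down, gripper open.
Joint ranges: [-2.85, 2.85], [-0.5, 2.14], [-1.23, 1.37], [0.21, 2.46], [-1.02, 4.16], [0.16, 2.05], [-2.73, 2.73]. Speed limits (rad/s): [1.89, 1.89, 2.39, 2.39, 3.01, 3.01, 3.01].

### API

Orientations are given as [roll, pitch, yaw] about the fixed x, y, z axes, in that order (R = Rz(yaw) Ry(pitch) Rx(roll)).
In Python, from bench import robot gives the robot as it stands.
- The arm moves only by the shell command python3 -m crank 'ROWS'. ROWS is a JSON object of lists of equal length, an entry for each row: "dp": the shift along the world's x, y, z in mm, a list of three; "spin": the turn about the world's z in rad; "jaw": the closure, from 0 (fully open) to 1 (shut). In form: {"dp": [[tx, ty, tz], ...], "spin": [spin, ...], "jaw": [jaw, ...]}. A call has 1 to 10 rows; each row shifts and turns the commanded pose from where the row before left it; what a row does not reach is not made up. A row lasts 1/8 s, in which the tool goes at most 62.5 mm and 10.7 degrees, less where a joint would pass 70% of its speed; a pose out of reach is approached as far as the arm can. A call is refused whole if a number of a shift passes 62.5 or a number of a turn 0.188, either way. A call with a gripper value outside its range is refused whole. The fingers move at their own pace and stop on an object; the grip force is fixed at half the most. Time passes only in rows, so rows that do not move let the fingers close. It gives the time, the measured TCP pose, the force, the opening and the grip force at its end, in the units of the state.
- robot.get_state(): the state, without advancing time (a new reading comes with each control period).
- robot.grab_frame(name): name is "scene" or "side" or "wrist"; returns a dict with "img" (400x640x3 uint8, red, green, blue), "intrinsics" (3x3 intrinsics, pixels), "view" (4x4, takes a point from world to camera coordinates). Camera axes: x right, y up, looking along -z (the intrinsics and any distortion apply to the point x, -y, -z); pixel columns grow to the right and rows downward; lengths in m; the calibration is good to about 2 mm. A picture is of the moment at which its call begins. There is no depth.
- robot.close_job(): hands the job in; it is judged then, once.
The state is a dict: "t": time; "qpos": joint angles; "dq": joint speeds; "joint_efforts": joint torques, N m; "ee_pos": TCP position; "ee_rot": TCP orientation; "wrist_force": force on the tool from outside, world axes, zero at the start; "moment": the same for the moment, N m; "finger_gap": finger opening in m; "grasp_force": force on a finger pad.
Only numpy, scipy, OpenCV 4.12 (cv2) and the standard library are available. Lean on these libraries where they do the work, as an engineer would, in place of code of your own. Each camera call takes 0.05 s, during which the arm holds its last target. There are 200 camera calls.

### The job

The wooden stand that carries the clock dial rocks, because one of its four feet, the one nearest the wedge, is too short. Without picking anything up, push the wooden wedge, thin end first, along the table under the short foot until the stand stands level and no longer rocks when you press on the corner above that foot; do not shove the stand away or disturb the other things. Finish while still holding: keep pressing firmly down on that corner with the fingertips, the stand staying level on the wedge.

Things in the scene. Friction and masses are not known exactly. Their poses are not given: they have to be found in the camera images.
- stand: Low square wooden stand, 200 x 200 mm, flat top 70 mm above the table, 1.6 to 2.5 kg, loose; a white clock dial (170 mm across, 4 mm thick, hands up to 10 mm over the top) is fixed on its middle. Four square feet, 18 mm wide and 25 mm high, centred 80 mm either side of the middle in x and y. Origin: centre of the underside at foot level; z up, x and y along the sides; the +x +y foot is short.
- short_corner (a point): Point on the stand's top (70 mm above the table when level) over the middle of the short foot, in the corner outside the dial: where to press. The stand rests level on its other three feet; 1 to 3 N here makes it rock about the diagonal, and this point sinks by the gap left under the short foot. Axes as the stand's.
- short_foot (a point): Middle of the short foot in x and y, at the height of the other feet's undersides; its own underside is 5 to 11 mm higher, by an amount that differs each time and cannot be adjusted. Axes as the stand's; the foot's outer faces lie 9 mm out along x and y.
- wedge: Plain wooden wedge lying flat on the table, 90 g: 110 mm long, 45 mm wide, 3 mm high at the thin end, 22 mm at the thick end, the top rising evenly. Origin: centre of the underside; x points to the thin end, z up. It starts on the stand's +y side, the thin end towards the short foot, 30 to 95 mm from it, lined up to within about 15 mm and 0.12 rad.
- wedge_tip (a point): Middle of the wedge's thin end, at table height (55 mm along the wedge's x).
- wedge_back (a point): Middle of the upright face of the wedge's thick end, 11 mm above the table (55 mm along the wedge's -x): where to push. Pushed slowly the wedge slides with under 1.5 N; once it bears on the short foot the push needed rises, and past about 4 to 8 N the stand slides along with it.
- jar: Amber glass jar, 50 mm across, 55 mm tall, standing beside the stand; leave it alone. Origin: centre of its underside.
- brush: Paint brush, 170 mm long, lying by the stand; leave it alone. Origin: centre of its underside.
- bottle: Clear bottle with red cap, 56 mm across, 130 mm tall; leave it alone. Origin: centre of its underside.
- tin: Metal tin, 66 mm across, 70 mm tall; leave it alone. Origin: centre of its underside.
- gear: Brass gear wheel, 67 mm across, lying flat; leave it alone. Origin: centre of its underside.
- screwdriver: Screwdriver, 170 mm long, lying; leave it alone. Origin: centre of its underside.
- loupe: Black eye loupe, 40 mm across, 35 mm tall; leave it alone. Origin: centre of its underside.
Mind the look-alikes: they are no part of the job. What is shaped like the wedge but green or yellow is not meant.

How it is judged:
At the end, for the whole second after the job is handed in: For the last second: fingers off the wedge, pressing the stand's corner over the short foot (within 35 mm) with over 4 N; stand level within 0.011 rad; wedge flat, thin end under that foot (within 30 mm sideways), carrying over 0.5 N; all at rest (contact force between the fingers and stand above 4 N and x of the grasp point in the frame of stand above 0.045 m and y of the grasp point in the frame of stand above 0.045 m and angle between stand's own z axis and vertical below 0.011 rad and contact force between wedge and stand above 0.5 N and x of wedge_tip in the frame of short_foot between -0.03 and 0.03 m and y of wedge_tip in the frame of short_foot below 0.008 m and angle between wedge's own z axis and vertical below 0.06 rad and linear speed of each of stand, wedge below 0.02 m/s and contact force between the fingers and wedge below 0.3 N); the arm keeps its last pose, push and grip.
It fails at once if the wedge is lifted off the table (over 15 mm) (height (world z) of wedge above 0.015 m).
It fails at once if the stand is lifted (over 20 mm) (height (world z) of stand above 0.02 m).
It fails at once if the stand is tipped over 0.2 rad (angle between stand's own z axis and vertical above 0.2 rad).
It fails at once if the stand is shoved more than 20 mm (distance of stand from where it was at the start of the episode above 0.02 m).
It fails at once if one of the other things on the table is moved more than 30 mm (distance of any of jar, brush, bottle, tin, gear, screwdriver, loupe from where it was at the start of the episode above 0.03 m).
It also fails if it takes over 40 s, if anything falls off the work surface, if the arm or the gripper's body presses on something with over 40 N, if the wrist force passes 120 N, or if a joint passes its speed limit or range.

## Working session

There is one attempt and no reset: what is moved stays moved. The work goes in short steps, Python scripts to look and compute and a shell command to move; the robot and the scene stay as the last step left them, time stands still between calls to the robot, and variables do not carry over. Pictures are saved under pics/ and viewed, at most 10 in all, crops included, and the job is handed in when it is done.

```bash
mkdir -p pics; cat > h.py <<'E'
import numpy as np, cv2, json
from bench import robot
def grab(n):
    f=robot.grab_frame(n); cv2.imwrite(f'pics/{n}_{robot.get_state()["t"]:.2f}.png',f['img'][:,:,::-1])
    np.savez(f'{n}.npz',K=f['intrinsics'],V=f['view'],img=f['img']); return f
def ray(n,u,v,z):
    d=np.load(n+'.npz');K,V=d['K'],d['V']
    p=np.linalg.solve(K,[u,v,1.]);c=np.array([p[0],-p[1],-1.])
    R,t=V[:3,:3],V[:3,3];o=-R.T@t;w=R.T@c
    return o+w*(z-o[2])/w[2]
def proj(n,P):
    d=np.load(n+'.npz');K,V=d['K'],d['V']
    c=V[:3,:3]@np.array(P)+V[:3,3];q=K@[c[0],-c[1],-c[2]];return q[:2]/q[2]
E
python3 - <<'E'
from h import *
for n in('scene','side','wrist'): grab(n)
print(robot.get_state(),robot.tcp_to_tips)
E
ls pics
```

```text
{'t': 0.15, 'qpos': array([-0.14951586,  0.42661024,  0.07388859,  1.60647004, -0.03410934,
        1.11079482, -0.06707489]), 'dq': array([-0.00199369, -0.00134069, -0.00029707, -0.00276584, -0.0013899 ,
       -0.00064321, -0.00158329]), 'joint_efforts': array([ 3.53649346e-03, -9.50319314e+01,  3.76378521e+00, -4.63760948e+01,
        1.94719800e-02,  7.75260734e-03, -7.80283835e-05]), 'ee_pos': array([ 6.74672275e-01, -3.05271086e-05,  2.25853395e-01]), 'ee_rot': array([-3.14057302e+00,  7.25333081e-05,  1.57077138e+00]), 'wrist_force': array([-0.14995828,  0.43326996, -0.52336436]), 'moment': array([ 0.00752226,  0.005831  , -0.03163226]), 'grasp_force': 0.0, 'finger_gap': 0.08558011587518986} 0.025
scene_0.05.png
side_0.10.png
wrist_0.15.png
```

View pics/scene_0.05.png

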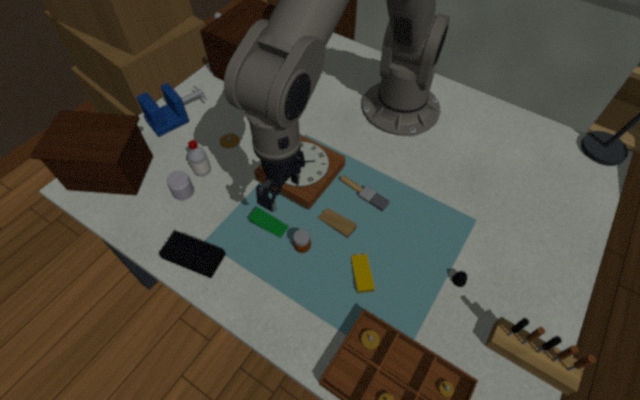

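View pics/side_0.10.png

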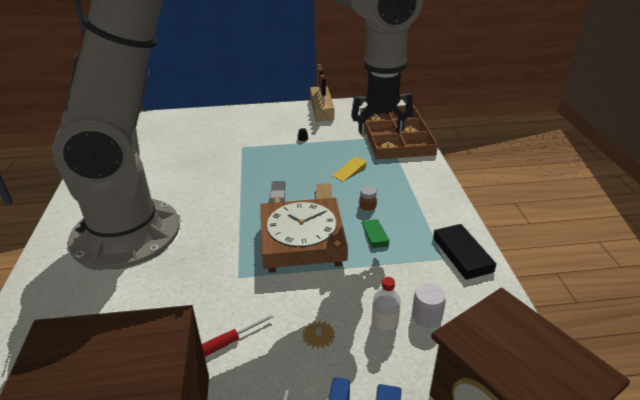

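View pics/wrist_0.15.png

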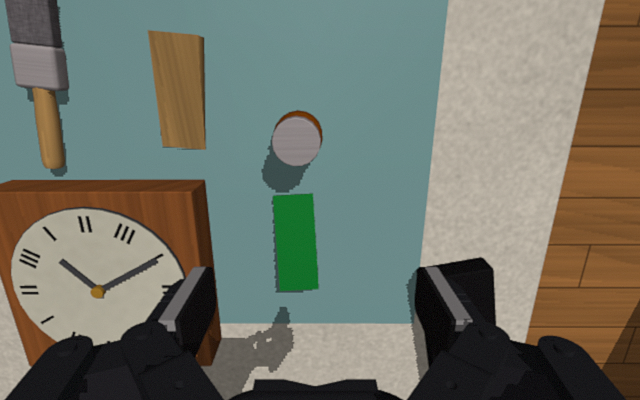

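The wrist view shows the wooden wedge (thin end at (165–206,148), thick end at (149–203,34)), the stand's top corner over the short foot at (206,180), and the jar to the right at (297,140). An enlarged crop should give finer readings.

```bash
python3 - <<'E'
from h import *
im=np.load('wrist.npz')['img'][:,:,::-1]
cv2.imwrite('pics/crop1.png',cv2.resize(im[10:210,0:260],None,fx=3,fy=3,interpolation=cv2.INTER_CUBIC)[:600,:780])
for nm,u,v,z in [('thinR',206,149,.003),('thinL',165,147,.003),('thickL',149,31,.022),('thickR',203,37,.022),('standTR',206,180,.07),('standTL',3,184,.07),('jar top',297,141,.055),('standBR?',219,315,.07)]:
    print(nm,ray('wrist',u,v,z).round(4))
E
```

```text
thinR [0.5582 0.0134 0.003 ]
thinL [0.5148 0.0155 0.003 ]
thickL [0.523  0.1251 0.022 ]
thickR [0.5717 0.1201 0.022 ]
standTR [ 0.5766 -0.0023  0.07  ]
standTL [ 0.393  -0.0061  0.07  ]
jar top [0.658  0.0303 0.055 ]
standBR? [ 0.5756 -0.1462  0.07  ]
```

View pics/crop1.png

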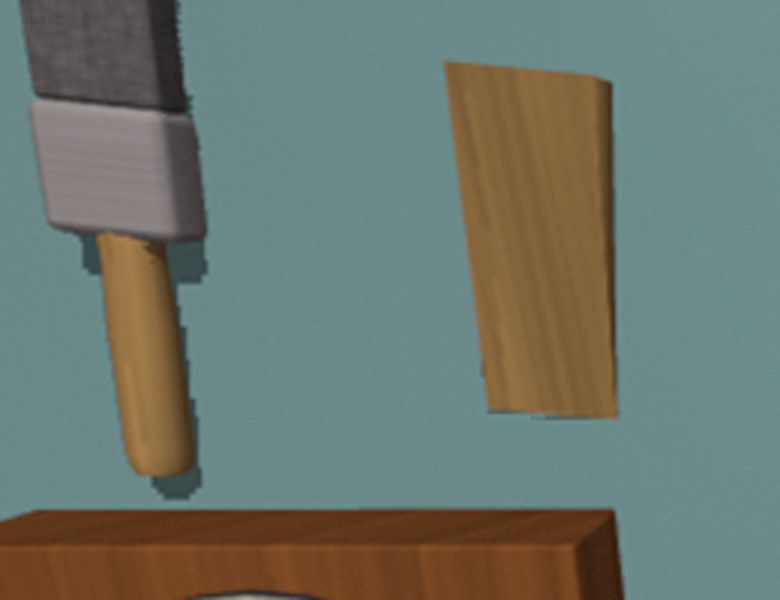

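```bash
python3 - <<'E'
from h import *
for nm,u,v,z in [('thinR',205.7,149,.003),('thinL',163,147,.003),('thickL',148.3,30.3,.022),('thickR',199,35.7,.022),('thickRbot',203.7,37.3,0),('standTR',191.7,191.7,.07),('standTR low',204.3,180.3,.025),('top edge left',0,191.7,.07),('dial c',97,291,.074)]:
    print(nm,ray('wrist',u,v,z).round(4))
for nm,u,v,z in [('c',301,222,.074)]: print('side',ray('side',u,v,z).round(4))
a=np.load('side.npz')['img'][:,:,::-1];b=np.load('wrist.npz')['img'][:,:,::-1]
A=cv2.resize(a[170:285,240:400],None,fx=4.9,fy=4.9,interpolation=cv2.INTER_CUBIC)
cv2.imwrite('pics/crop2.png',A)
E
```

```text
thinR [0.5579 0.0134 0.003 ]
thinL [0.5127 0.0155 0.003 ]
thickL [0.5224 0.1257 0.022 ]
thickR [0.5682 0.1212 0.022 ]
thickRbot [0.5659 0.1223 0.    ]
standTR [ 0.5625 -0.0133  0.07  ]
standTR low [ 0.5602 -0.0151  0.025 ]
top edge left [ 0.3882 -0.0134  0.07  ]
dial c [ 0.4585 -0.1151  0.074 ]
side [ 0.462  -0.1131  0.074 ]
```

View pics/crop2.png

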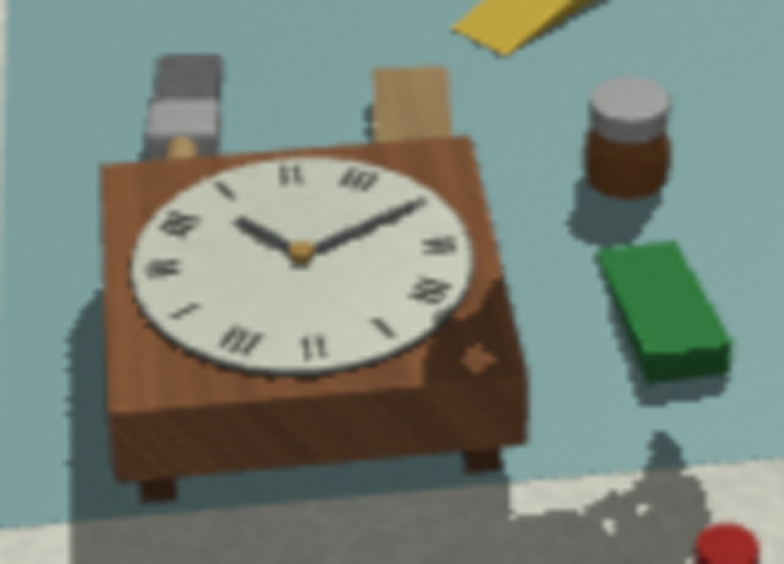

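```bash
python3 - <<'E'
from h import *
P=np.array([ray('side',240+x/4.9,170+y/4.9,.07)[:2] for x,y in[(100,165),(470,138),(526,380),(112,413)]])
print(P.round(4),P.mean(0)); print(np.linalg.norm(P-np.roll(P,-1,0),axis=1))
e=[P[1]-P[0],P[2]-P[3],];print([np.arctan2(a[1],a[0]) for a in e],[np.arctan2(-a[0],a[1]) for a in (P[0]-P[3],P[1]-P[2])])
E
```

```text
[[ 0.3635 -0.0184]
 [ 0.5616 -0.0199]
 [ 0.5611 -0.2164]
 [ 0.3661 -0.2147]] [ 0.46307854 -0.11731679]
[0.19808405 0.196539   0.19496208 0.19630856]
[np.float64(-0.007493386207908076), np.float64(-0.00888371193765857)] [np.float64(0.01346955070369943), np.float64(-0.0024422739296861688)]
```

Stand centre is about (0.462,-0.116) with yaw near 0, so the short foot is at about (0.541,-0.035). The wedge tip is at (0.535,0.0145) and its back at (0.545,0.1235), which makes it 109 mm long as it should be. I'll go behind the wedge with the jaws shut; that gives a flat 29 mm pushing face.

```bash
python3 -m crank '{"dp":[[-27,33,0],[-27,33,0],[-27,33,0],[-26,33,0],[-26,33,-10],[0,0,-40],[0,0,-40],[0,0,-30],[0,0,0],[0,0,0]],"spin":[0,0,0,0,0,0,0,0,0,0],"jaw":[1,1,1,1,1,1,1,1,1,1]}'
```

```text
t: 1.4
ee_pos: [0.5425, 0.1651, 0.1075]
ee_rot: [3.141, -0.0, 1.571]
wrist_force: [0.4, -0.2, -0.1]
finger_gap: -0.0003
grasp_force: 0.0
```

```bash
python3 -m crank '{"dp":[[0,0,-30],[0,0,-30],[0,0,-14],[0,0,0],[0,-8,0],[0,-8,0],[0,-6,0],[0,0,0],[0,0,0]],"spin":[0,0,0,0,0,0,0,0,0],"jaw":[1,1,1,1,1,1,1,1,1]}'; python3 - <<'E'
from h import *
b=grab('wrist')['img'][:,:,::-1]
cv2.imwrite('pics/w2.png',b)
E
```

```text
t: 2.52
ee_pos: [0.542, 0.1431, 0.0325]
ee_rot: [3.142, -0.0, 1.571]
wrist_force: [0.4, 0.2, -0.6]
finger_gap: -0.0
grasp_force: 0.0
```

View pics/w2.png

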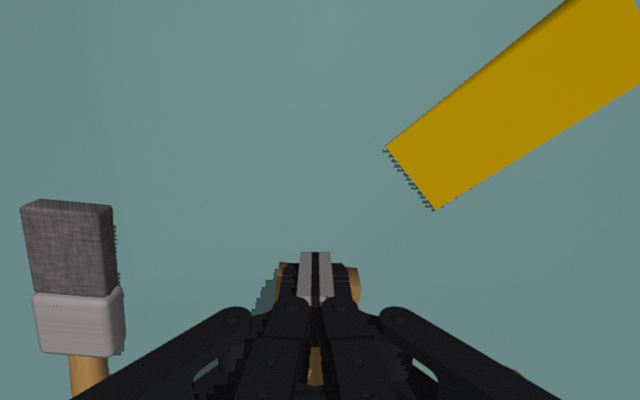

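The shut fingers sit centred behind the wedge's back, with its edges visible either side at (280,275) and (355,280). Brush and yellow wedge are both clear, so I start pushing.

```bash
python3 -m crank '{"dp":[[0,-4,0],[0,-4,0],[0,-4,0],[0,-4,0],[0,-4,0],[0,-4,0],[0,-4,0],[0,-4,0]],"spin":[0,0,0,0,0,0,0,0],"jaw":[1,1,1,1,1,1,1,1]}'
python3 -m crank '{"dp":[[0,-4,0],[0,-4,0],[0,-4,0],[0,-3,0],[0,-2,0]],"spin":[0,0,0,0,0],"jaw":[1,1,1,1,1]}'
python3 -c "
from h import *
grab('side');grab('scene')
a=np.load('side.npz')['img'][:,:,::-1]
cv2.imwrite('pics/s3.png',cv2.resize(a[150:270,250:390],None,fx=5,fy=5,interpolation=cv2.INTER_CUBIC))"
```

```text
t: 3.58
ee_pos: [0.542, 0.1107, 0.0324]
ee_rot: [-3.142, -0.0, 1.571]
wrist_force: [-0.9, -0.1, 0.6]
finger_gap: -0.0003
grasp_force: 0.0
t: 4.2
ee_pos: [0.542, 0.0938, 0.0324]
ee_rot: [-3.142, -0.0, 1.571]
wrist_force: [-0.3, 0.2, 0.5]
finger_gap: 0.0001
grasp_force: 0.0
```

View pics/s3.png

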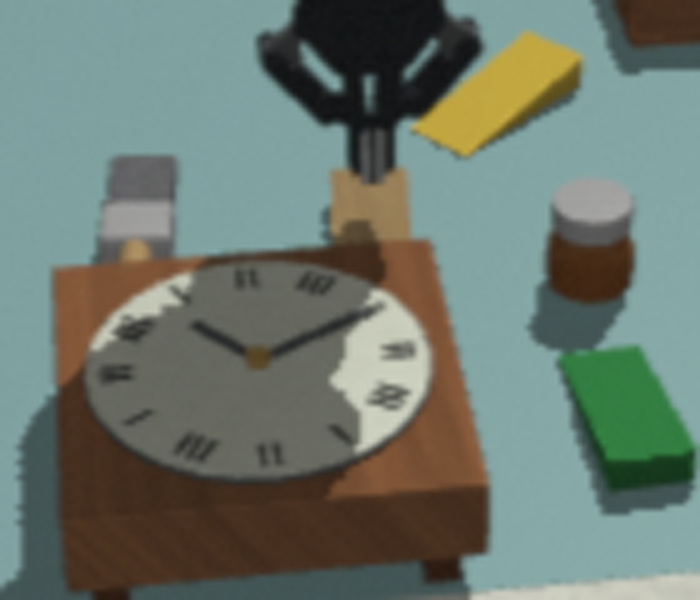

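The wedge has squared up and is centred on the fingers, with its tip about at the foot's outer face. Now I creep in and watch the force.

```bash
python3 -c "
from h import *
for u,v in((331,172),(410,172)): print(ray('side',250+u/5,150+v/5,.022))"
python3 -m crank '{"dp":[[0,-2,0],[0,-2,0],[0,-2,0],[0,-2,0]],"spin":[0,0,0,0],"jaw":[1,1,1,1]}' | sed -n '2p;4p'
python3 -m crank '{"dp":[[0,-2,0],[0,-2,0]],"spin":[0,0],"jaw":[1,1]}'| sed -n '2p;4p'
python3 -m crank '{"dp":[[0,-1.5,0],[0,-1.5,0]],"spin":[0,0],"jaw":[1,1]}'| sed -n '2p;4p'
```

```text
[0.5233586  0.12089878 0.022     ]
[0.56889844 0.11483211 0.022     ]
ee_pos: [0.542, 0.0858, 0.0324]
wrist_force: [-0.3, 0.4, 0.1]
ee_pos: [0.542, 0.0818, 0.0324]
wrist_force: [-0.5, 0.0, 0.6]
ee_pos: [0.542, 0.0789, 0.0324]
wrist_force: [0.4, 0.3, -0.1]
```

The side picture puts the wedge's far edge at y≈0.118, so it seems not to have moved. I stop and check.

```bash
python3 -c "
from h import *
for z in (.0075,.02,.03): print(z,proj('side',(.542,.0938-.011,z)), proj('side',(.542,.0938,z)))
print('seen tip',250+372/5,150+183/5)
grab('side');grab('wrist');
a=np.load('side.npz')['img'][:,:,::-1];b=np.load('wrist.npz')['img'][:,:,::-1]
A=cv2.resize(a[170:225,290:370],(640,440),interpolation=cv2.INTER_CUBIC)
s=np.load('scene.npz')['img'][:,:,::-1]
grab('scene');s=np.load('scene.npz')['img'][:,:,::-1]
B=cv2.resize(s[140:270,230:400],None,fx=3,fy=3,interpolation=cv2.INTER_CUBIC)
cv2.imwrite('pics/s4.png',np.vstack([cv2.resize(A,(436,300)),cv2.resize(B[:,:],(436,300))]))
print(robot.get_state()['ee_pos'])"
```

```text
0.0075 [324.15757833 195.52509369] [323.70749841 193.32375543]
0.02 [324.11589963 191.96207091] [323.66383664 189.7718384 ]
0.03 [324.08225474 189.08584106] [323.6285929  186.90473361]
seen tip 324.4 186.6
[0.54196416 0.07892565 0.0323981 ]
```

View pics/s4.png

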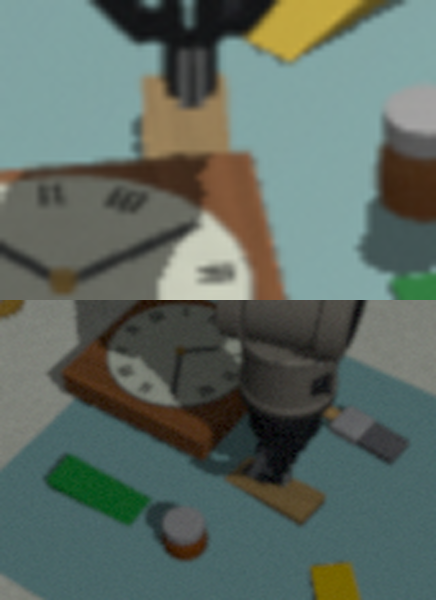

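The fingertips actually ride over the wedge: they appear at about z≈0.03, not 0.0075, so the tips aren't where I assumed. The wedge hasn't moved. I'll go back behind it and find the table by touch.

```bash
python3 -c "
from bench import robot; print(robot.tcp_to_tips)"
python3 -m crank '{"dp":[[0,15,2],[0,20,0],[0,20,0],[0,16,-2],[0,0,-5],[0,0,-5],[0,0,0]],"spin":[0,0,0,0,0,0,0],"jaw":[1,1,1,1,1,1,1]}' | sed -n '2p;4,5p'
python3 -m crank '{"dp":[[0,0,-2],[0,0,-2],[0,0,0]],"spin":[0,0,0],"jaw":[1,1,1]}'| sed -n '2p;4p'
```

```text
0.025
ee_pos: [0.5417, 0.149, 0.0218]
wrist_force: [0.4, -0.0, 0.8]
finger_gap: 0.0004
ee_pos: [0.5419, 0.1499, 0.0183]
wrist_force: [0.4, 0.2, 0.0]
```

```bash
python3 -m crank '{"dp":[[0,0,-2],[0,0,-2],[0,0,0]],"spin":[0,0,0],"jaw":[1,1,1]}'| sed -n '2p;4p'
python3 -m crank '{"dp":[[0,0,-1.5],[0,0,-1.5],[0,0,0]],"spin":[0,0,0],"jaw":[1,1,1]}'| sed -n '2p;4p'
```

```text
ee_pos: [0.5418, 0.15, 0.0142]
wrist_force: [-0.4, -1.0, -0.0]
ee_pos: [0.5419, 0.1499, 0.0113]
wrist_force: [0.8, -0.2, -0.5]
```

```bash
python3 -m crank '{"dp":[[0,0,-1.5],[0,0,-1.5],[0,0,0]],"spin":[0,0,0],"jaw":[1,1,1]}'| sed -n '2p;4p'
python3 -m crank '{"dp":[[0,-3,0],[0,-3,0],[0,-3,0],[0,-3,0],[0,-3,0],[0,-3,0]],"spin":[0,0,0,0,0,0],"jaw":[1,1,1,1,1,1]}'| sed -n '2p;4p'
python3 -m crank '{"dp":[[0,-3,0],[0,-3,0]],"spin":[0,0],"jaw":[1,1]}'| sed -n '2p;4p'
python3 -c "
from h import *
grab('side');grab('scene')
a=np.load('side.npz')['img'][:,:,::-1];s=np.load('scene.npz')['img'][:,:,::-1]
A=cv2.resize(a[150:225,290:400],(792,540),interpolation=cv2.INTER_CUBIC)
cv2.imwrite('pics/s5.png',A)"
```

```text
ee_pos: [0.5419, 0.15, 0.0082]
wrist_force: [0.1, 0.3, -0.2]
ee_pos: [0.542, 0.1318, 0.0084]
wrist_force: [-0.2, 0.7, 0.3]
ee_pos: [0.542, 0.1258, 0.0084]
wrist_force: [-0.8, 0.0, -0.3]
```

View pics/s5.png

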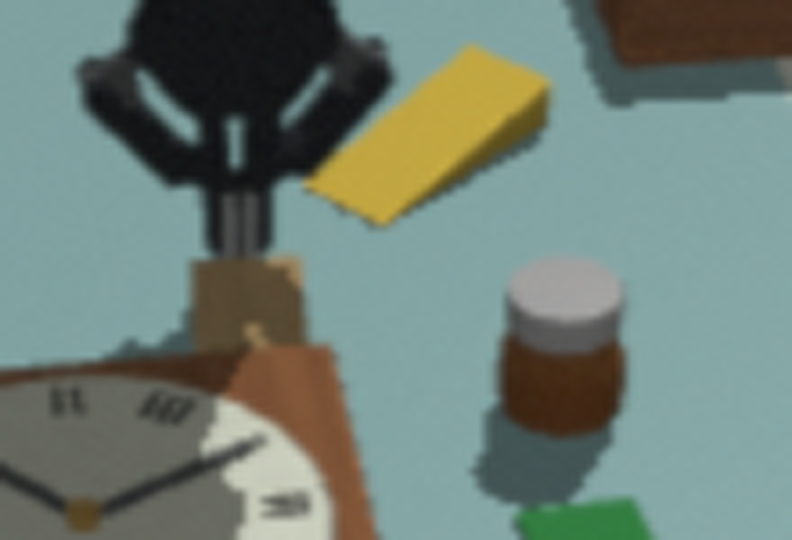

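Now the fingertips vanish behind the wedge's back edge (crop row 258), so they really are behind it. I push on, tracking the edge by code.

```bash
cat >> h.py <<'E'
def edge():
    "wedge back-edge y at a few side-camera columns (top of wood pixels, z=.022)"
    a=grab('side')['img'].astype(int);out=[]
    for u in (318,319,329,330):
        c=a[165:235,u];m=(c[:,0]-c[:,2]>20)
        r=np.argmax(np.convolve(m,[1,1,1],'valid')==3)
        out.append(tuple(ray('side',u,165+r,.022)[:2].round(4)))
    s=robot.get_state();print(out,s['ee_pos'].round(4),s['wrist_force'].round(1))
E
python3 -c "
from h import *
edge()"
python3 -m crank '{"dp":[[0,-3,0],[0,-3,0],[0,-3,0],[0,-3,0],[0,-3,0]],"spin":[0,0,0,0,0],"jaw":[1,1,1,1,1]}'| sed -n '2p;4p'
python3 -c "
from h import *
edge()"
```

```text
[(np.float64(0.5271), np.float64(0.107)), (np.float64(0.5305), np.float64(0.1117)), (np.float64(0.5592), np.float64(0.1078)), (np.float64(0.5621), np.float64(0.1075))] [0.542  0.1257 0.0084] [-0.2  0.5 -0.2]
ee_pos: [0.542, 0.1107, 0.0084]
wrist_force: [-0.3, -0.1, -0.8]
[(np.float64(0.5255), np.float64(0.092)), (np.float64(0.5289), np.float64(0.0966)), (np.float64(0.5573), np.float64(0.0928)), (np.float64(0.5602), np.float64(0.0924))] [0.5419 0.1103 0.0084] [0.4 0.3 0.6]
```

```bash
python3 -m crank '{"dp":[[0,-3,0],[0,-3,0],[0,-3,0],[0,-3,0],[0,-2,0],[0,-2,0],[0,-2,0]],"spin":[0,0,0,0,0,0,0],"jaw":[1,1,1,1,1,1,1]}'| sed -n '2p;4p'
python3 -m crank '{"dp":[[0,-1.5,0],[0,-1.5,0],[0,-1.5,0]],"spin":[0,0,0],"jaw":[1,1,1]}'| sed -n '2p;4p'
python3 -m crank '{"dp":[[0,-1.5,0],[0,-1.5,0]],"spin":[0,0],"jaw":[1,1]}'| sed -n '2p;4p'
python3 -c "
from h import *
edge()
for i in range(4): grab('wrist');print(robot.get_state()['wrist_force'].round(2))"
```

```text
ee_pos: [0.542, 0.0929, 0.0084]
wrist_force: [-0.4, 1.1, -0.1]
ee_pos: [0.542, 0.0884, 0.0084]
wrist_force: [0.8, 0.8, 0.8]
ee_pos: [0.542, 0.0854, 0.0084]
wrist_force: [-0.6, 1.4, -0.1]
[(np.float64(0.5207), np.float64(0.0484)), (np.float64(0.5256), np.float64(0.0671)), (np.float64(0.5542), np.float64(0.0682)), (np.float64(0.557), np.float64(0.0679))] [0.542  0.0852 0.0084] [ 0.1 -0.1  0.6]
[ 0.34 -0.51 -0.65]
[-0.28  0.36 -0.39]
[-0.17 -0.54 -0.37]
[ 0.38 -0.49  0.06]
```

```bash
for i in 1; do
python3 -m crank '{"dp":[[0,-1.5,0],[0,-1.5,0]],"spin":[0,0],"jaw":[1,1]}'| sed -n '2p;4p'; done
python3 -m crank '{"dp":[[0,-1.5,0],[0,-1.5,0]],"spin":[0,0],"jaw":[1,1]}'| sed -n '2p;4p'
python3 -m crank '{"dp":[[0,-1.5,0],[0,-1.5,0]],"spin":[0,0],"jaw":[1,1]}'| sed -n '2p;4p'
```

```text
ee_pos: [0.542, 0.0824, 0.0084]
wrist_force: [-1.0, 0.7, -0.5]
ee_pos: [0.5419, 0.0793, 0.0084]
wrist_force: [0.4, 0.5, -0.1]
ee_pos: [0.542, 0.0764, 0.0084]
wrist_force: [0.2, -0.5, -0.6]
```

```bash

python3 -m crank '{"dp":[[0,-1.5,0],[0,-1,0]],"spin":[0,0],"jaw":[1,1]}'| sed -n '2p;4p'
python3 -c "
from h import *
edge()
print(ray('side',342,201,.07))"
```

```text
ee_pos: [0.542, 0.0739, 0.0084]
wrist_force: [0.8, -0.3, -0.1]
[(np.float64(0.5207), np.float64(0.0484)), (np.float64(0.524), np.float64(0.0528)), (np.float64(0.553), np.float64(0.0586)), (np.float64(0.5558), np.float64(0.0582))] [0.5419 0.0738 0.0084] [ 0.5 -0.1 -0.2]
[ 0.5755834  -0.03443881  0.07      ]
```

```bash

python3 -m crank '{"dp":[[0,-1,0],[0,-1,0]],"spin":[0,0],"jaw":[1,1]}'| sed -n '1,2p;4p'
python3 -m crank '{"dp":[[0,-1,0],[0,-1,0]],"spin":[0,0],"jaw":[1,1]}'| sed -n '2p;4p'
python3 -m crank '{"dp":[[0,-1,0],[0,-1,0]],"spin":[0,0],"jaw":[1,1]}'| sed -n '2p;4p'
```

```text
t: 12.7
ee_pos: [0.542, 0.072, 0.0084]
wrist_force: [0.7, 0.8, 0.7]
ee_pos: [0.542, 0.0699, 0.0084]
wrist_force: [0.1, -0.3, -0.4]
ee_pos: [0.5419, 0.0679, 0.0084]
wrist_force: [0.6, 0.4, -1.2]
```

```bash

python3 -m crank '{"dp":[[0,-1,0],[0,-1,0]],"spin":[0,0],"jaw":[1,1]}'| sed -n '2p;4p'
python3 -m crank '{"dp":[[0,-1,0],[0,-1,0]],"spin":[0,0],"jaw":[1,1]}'| sed -n '2p;4p'
```

```text
ee_pos: [0.542, 0.0659, 0.0084]
wrist_force: [1.0, 0.2, 0.1]
ee_pos: [0.542, 0.0639, 0.0084]
wrist_force: [0.4, -0.4, 0.2]
```

```bash
cat >> h.py <<'E'
def shift(f0='pics/side_0.10.png'):
    "stand image shift (px) versus first side frame: front feet/edge and dial numerals"
    g=lambda p:cv2.Laplacian(cv2.GaussianBlur(cv2.imread(p,0).astype(np.float32),(3,3),0),cv2.CV_32F) if isinstance(p,str) else cv2.Laplacian(cv2.GaussianBlur(cv2.cvtColor(p,cv2.COLOR_RGB2GRAY).astype(np.float32),(3,3),0),cv2.CV_32F)
    a=g(f0);b=g(np.load('side.npz')['img'])
    for (x0,y0,x1,y1) in((270,225,300,248),(300,205,330,230),(264,246,300,276),(335,195,352,215)):
        T=a[y0:y1,x0:x1];r=cv2.matchTemplate(cv2.resize(b[y0-5:y1+5,x0-5:x1+5],None,fx=4,fy=4,interpolation=cv2.INTER_CUBIC),cv2.resize(T,None,fx=4,fy=4,interpolation=cv2.INTER_CUBIC),cv2.TM_CCOEFF_NORMED)
        _,m,_,l=cv2.minMaxLoc(r);print((l[0]-20)/4,(l[1]-20)/4,round(m,2))
E
python3 -c "
from h import *
edge(); shift()"
```

```text
[(np.float64(0.5202), np.float64(0.0437)), (np.float64(0.523), np.float64(0.0433)), (np.float64(0.5518), np.float64(0.0491)), (np.float64(0.5545), np.float64(0.0487))] [0.542  0.0638 0.0084] [-0.3  0.3 -0.9]
0.0 0.0 0.95
0.0 -0.25 0.76
0.0 0.0 0.69
0.0 0.0 0.99
```

```bash

python3 -m crank '{"dp":[[0,-1,0],[0,-1,0]],"spin":[0,0],"jaw":[1,1]}'| sed -n '2p;4p'
python3 -m crank '{"dp":[[0,-1,0],[0,-1,0]],"spin":[0,0],"jaw":[1,1]}'| sed -n '2p;4p'
```

```text
ee_pos: [0.542, 0.062, 0.0084]
wrist_force: [-0.6, 1.3, -0.1]
ee_pos: [0.542, 0.0599, 0.0084]
wrist_force: [0.0, 0.4, -0.9]
```

```bash

python3 -m crank '{"dp":[[0,-1,0],[0,-1,0]],"spin":[0,0],"jaw":[1,1]}'| sed -n '2p;4p'
python3 -m crank '{"dp":[[0,-1,0],[0,-1,0]],"spin":[0,0],"jaw":[1,1]}'| sed -n '2p;4p'
```

```text
ee_pos: [0.542, 0.0583, 0.0084]
wrist_force: [-0.4, 4.3, -0.3]
ee_pos: [0.5421, 0.057, 0.0085]
wrist_force: [-0.0, 7.9, 0.0]
```

Contact began at TCP y≈0.059 (gap about 9.7 mm), and the force is now 7.9 N. I'll check the stand, then back off.

```bash
python3 -c "
from h import *
edge(); shift()"
python3 -m crank '{"dp":[[0,2,0],[0,6,0],[0,12,0],[0,0,25],[0,0,45],[0,0,40],[0,0,0]],"spin":[0,0,0,0,0,0,0],"jaw":[1,1,1,1,1,1,1]}'| sed -n '1,2p;4p'
python3 -c "
from h import *
edge(); shift()"
```

```text
[(np.float64(0.5202), np.float64(0.0437)), (np.float64(0.523), np.float64(0.0433)), (np.float64(0.5518), np.float64(0.0491)), (np.float64(0.5545), np.float64(0.0487))] [0.5421 0.0569 0.0085] [ 0.1  6.7 -1.5]
0.0 0.25 0.93
-0.25 0.0 0.76
0.0 0.25 0.69
0.0 -0.25 0.98
t: 15.68
ee_pos: [0.5437, 0.0771, 0.1214]
wrist_force: [0.0, 0.5, -0.3]
[(np.float64(0.5202), np.float64(0.0437)), (np.float64(0.523), np.float64(0.0433)), (np.float64(0.5512), np.float64(0.0444)), (np.float64(0.5539), np.float64(0.044))] [0.5427 0.0768 0.1196] [-0.3 -1.2 -1. ]
0.0 0.25 0.79
0.0 0.0 0.78
0.0 0.25 0.68
0.0 -0.25 0.94
```

The stand moved less than 1 mm and the wedge stays put. Now I go to the corner and come down on it.

```bash

python3 -m crank '{"dp":[[0,-30,0],[0,-40,0],[0,-39,0],[0,0,-12],[0,0,-10],[0,0,-6],[0,0,0]],"spin":[0,0,0,0,0,0,0],"jaw":[1,1,1,1,1,1,1]}'| sed -n '1,2p;4p'
python3 -m crank '{"dp":[[0,0,-3],[0,0,-3],[0,0,0]],"spin":[0,0,0],"jaw":[1,1,1]}'| sed -n '1,2p;4p'
```

```text
t: 16.6
ee_pos: [0.5416, -0.0321, 0.0897]
wrist_force: [0.1, -0.1, -0.2]
t: 16.98
ee_pos: [0.5419, -0.033, 0.0843]
wrist_force: [-1.0, 0.7, -0.6]
```

```bash

python3 -m crank '{"dp":[[0,0,-2],[0,0,-2],[0,0,0]],"spin":[0,0,0],"jaw":[1,1,1]}'| sed -n '1,2p;4p'
```

```text
t: 17.35
ee_pos: [0.5419, -0.033, 0.0802]
wrist_force: [-0.3, -0.3, 0.3]
```

```bash

python3 -m crank '{"dp":[[0,0,-2],[0,0,-1],[0,0,0]],"spin":[0,0,0],"jaw":[1,1,1]}'| sed -n '2p;4p'
python3 -m crank '{"dp":[[0,0,-1],[0,0,-1],[0,0,0]],"spin":[0,0,0],"jaw":[1,1,1]}'| sed -n '2p;4p'
```

```text
ee_pos: [0.5419, -0.033, 0.0773]
wrist_force: [0.0, -0.1, 0.3]
ee_pos: [0.5419, -0.033, 0.0753]
wrist_force: [0.4, -0.6, -0.3]
```

```bash

python3 -m crank '{"dp":[[0,0,-1],[0,0,0]],"spin":[0,0],"jaw":[1,1]}'| sed -n '2p;4p'
```

```text
ee_pos: [0.5419, -0.033, 0.0743]
wrist_force: [-0.2, -0.5, 0.9]
```

```bash

python3 -m crank '{"dp":[[0,0,-1],[0,0,-1],[0,0,0]],"spin":[0,0,0],"jaw":[1,1,1]}'| sed -n '2p;4p'
python3 -m crank '{"dp":[[0,0,-1],[0,0,0]],"spin":[0,0],"jaw":[1,1]}'| sed -n '2p;4p'
```

```text
ee_pos: [0.5419, -0.033, 0.0723]
wrist_force: [-0.3, 0.3, -0.0]
ee_pos: [0.5419, -0.033, 0.0713]
wrist_force: [-0.2, -0.3, -0.7]
```

```bash

python3 -m crank '{"dp":[[0,0,-1],[0,0,0]],"spin":[0,0],"jaw":[1,1]}'| sed -n '1,2p;4p'
```

```text
t: 19.23
ee_pos: [0.5419, -0.033, 0.0703]
wrist_force: [-0.6, 0.4, 0.2]
```

No contact yet at TCP z 0.070, so I use a look here.

```bash
python3 -c "
from h import *
edge();shift()
a=np.load('side.npz')['img'][:,:,::-1]
A=cv2.resize(a[160:235,280:380],(800,600),interpolation=cv2.INTER_CUBIC)
cv2.imwrite('pics/s6.png',A)
for z in(.06,.07,.08):print(proj('side',(.542,-.033,z)))"
```

```text
[(np.float64(0.5207), np.float64(0.0484)), (np.float64(0.5235), np.float64(0.048)), (np.float64(0.5488), np.float64(0.0257)), (np.float64(0.5515), np.float64(0.0254))] [ 0.5419 -0.033   0.0703] [ 0.2 -0.1  1.3]
0.0 0.25 0.85
0.0 0.0 0.73
0.0 0.25 0.75
1.0 4.0 0.88
[329.18429489 204.7479871 ]
[329.16986556 201.67099741]
[329.15530917 198.56691011]
```

View pics/s6.png

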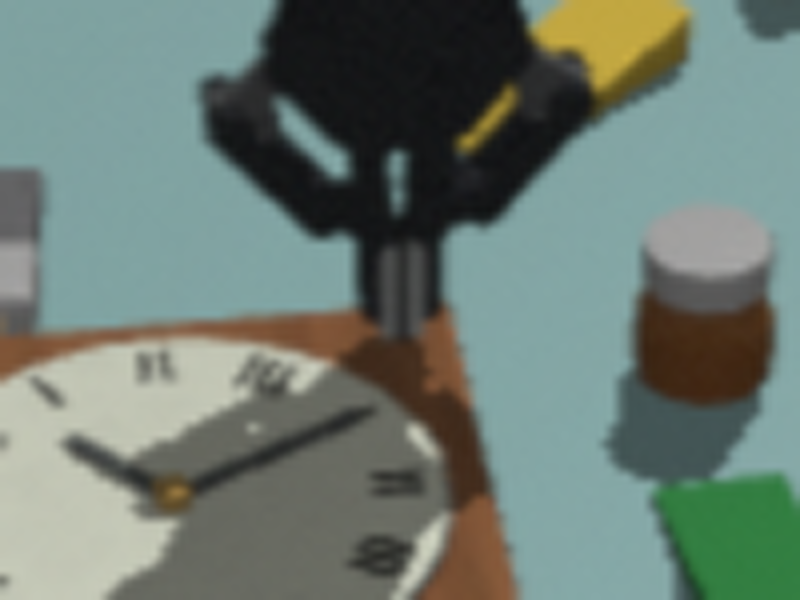

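The fingertips (400,338 in the crop) hover just above the corner, clear of the dial. I keep lowering gently.

```bash

python3 -m crank '{"dp":[[0,0,-1],[0,0,-1],[0,0,0]],"spin":[0,0,0],"jaw":[1,1,1]}'| sed -n '2p;4p'
python3 -m crank '{"dp":[[0,0,-1],[0,0,0]],"spin":[0,0],"jaw":[1,1]}'| sed -n '1,2p;4p'
```

```text
ee_pos: [0.5419, -0.033, 0.0683]
wrist_force: [0.2, 0.7, 0.3]
t: 19.9
ee_pos: [0.5419, -0.033, 0.0673]
wrist_force: [-0.4, -0.1, -0.2]
```

```bash

python3 -m crank '{"dp":[[0,0,-1],[0,0,0]],"spin":[0,0],"jaw":[1,1]}'| sed -n '1,2p;4p'
```

```text
t: 20.15
ee_pos: [0.5419, -0.033, 0.0663]
wrist_force: [0.3, 0.7, 0.2]
```

```bash

python3 -m crank '{"dp":[[0,0,-1],[0,0,-1],[0,0,0]],"spin":[0,0,0],"jaw":[1,1,1]}'| sed -n '2p;4p'
python3 -m crank '{"dp":[[0,0,-1],[0,0,0]],"spin":[0,0],"jaw":[1,1]}'| sed -n '1,2p;4p'
python3 -c "
from h import *
grab('side');shift()"
```

```text
ee_pos: [0.5421, -0.033, 0.065]
wrist_force: [-4.6, -0.0, 13.1]
t: 20.78
ee_pos: [0.5424, -0.0329, 0.0647]
wrist_force: [-8.1, 0.7, 28.1]
0.0 0.0 0.87
0.0 0.0 0.7
-0.25 0.0 0.77
1.0 4.0 0.89
```

It's stiff at once (28 N within 1 mm of contact), so it doesn't rock. I ease to a moderate press and hold.

```bash

python3 -m crank '{"dp":[[0,0,0.8],[0,0,0.3],[0,0,0],[0,0,0]],"spin":[0,0,0,0],"jaw":[1,1,1,1]}'| sed -n '1,2p;4p'
python3 -m crank '{"dp":[[0,0,0],[0,0,0],[0,0,0],[0,0,0]],"spin":[0,0,0,0],"jaw":[1,1,1,1]}'| sed -n '1,2p;4p'
python3 -c "
from h import *
grab('side');edge();shift()
F=[]
for i in range(6): grab('wrist');F.append(robot.get_state()['wrist_force'])
print(np.mean(F,0))"
```

```text
t: 21.32
ee_pos: [0.5422, -0.033, 0.065]
wrist_force: [-2.9, 0.0, 11.2]
t: 21.82
ee_pos: [0.5422, -0.033, 0.065]
wrist_force: [-2.4, 0.6, 10.9]
[(np.float64(0.5207), np.float64(0.0484)), (np.float64(0.5235), np.float64(0.048)), (np.float64(0.5482), np.float64(0.0212)), (np.float64(0.551), np.float64(0.0208))] [ 0.5422 -0.033   0.065 ] [-4.1 -0.6 11.3]
-0.25 0.0 0.86
0.0 0.0 0.7
-0.25 0.0 0.75
1.0 4.0 0.89
[-2.87926943  0.74125555 10.76356347]
```

```bash
python3 -c "
from bench import robot
print(robot.close_job())"
```

```text
the job is handed in; nothing more can be done
None
```

I handed the job in at about 22 s: the wedge is pushed under the short foot and the shut fingertips are holding about 11 N down on that corner, with no rocking felt and no measurable stand movement in the side camera. The judge returned no verdict.

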